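# Hang the hook-on parts basket in the wash pot

### The job

Hang the small hook-on parts basket inside the deep wash pot: lower it so that its bent lip goes over the rim and the basket hangs inside the pot from the rim, then let go. Set it down onto the rim rather than dropping it, and leave the plain basket, the one without a lip, where it stands.

Things in the scene. Friction and masses are not known exactly. Their poses are not given: they have to be found in the camera images.
- hook_basket: The loose basket to hang, bare aluminium, 0.2 to 0.4 kg, standing upright. Origin: centre of its pocket's underside, z up. Pocket 56 (x) by 50 (y) by 55 mm high. Rigid handle above: black bar along y, 14 (x) by 50 (y) by 16 mm (z), centre at z = 120 mm, on thin uprights at its ends, open below. Hook on its -x side, which faces the robot within 30 degrees.
- hook_gap (a point): Point to bring onto the rim: mid-gap under the hook's bridge, at (-42, 0, 90) mm in the basket's frame, same axes. The gap is 28 mm wide, from the back plate (outer face x = -28) to the lip (inner face x = -56); bridge and lip 34 mm wide in y, back plate 50; bridge top z = 93; lip flared out to x = -65 at its end, z = 52. Hanging, it may lean about 14 degrees.
- wash_pot: Deep round open steel pot, fixed, straight-sided: outer radius 110 mm, wall 4 mm, rim 130 mm above the bench, inner floor at 5 mm. Plain rim without handles: hook on anywhere round it. Origin: centre of its underside, z up. Left or right of the baskets; the shallow pan of equal radius (35 mm high) opposite is not it.
- plain_basket: Bystander: the same pocket and handle (origin at the centre of its underside, bar centre at z = 120 mm) but no back plate and no lip. Loose; leave it where it stands, 10 to 25 cm nearer to or farther from the robot than the hook basket.
Mind the look-alikes: they are no part of the job. Leave any pink look-alike of the hook_basket alone.

How it is judged (in metres and radians):
On the way:
1. the hook is lowered over the rim, to within 15 mm of resting on it, while the fingers still hold the basket (contact force between the fingers and hook_basket above 0.5 N and height (world z) of hook_gap between 0.11 and 0.145 m and horizontal distance between hook_gap and wash_pot between 0.085 and 0.125 m and horizontal distance between hook_basket and wash_pot below 0.09 m), for 0.05 s.
At the end, for the whole second after the job is handed in: Hook basket at rest, hanging from the pot's rim, pocket inside: hook gap 85-125 mm from the pot's axis and 115-140 mm above the bench, basket origin within 90 mm of the axis, leaning under 20 degrees, bearing on the pot; plain basket within 40 mm of its start (height (world z) of hook_gap between 0.115 and 0.14 m and horizontal distance between hook_gap and wash_pot between 0.085 and 0.125 m and horizontal distance between hook_basket and wash_pot below 0.09 m and angle between hook_basket's own z axis and vertical below 0.35 rad and contact force between hook_basket and wash_pot above 0.5 N and linear speed of hook_basket below 0.03 m/s and distance of plain_basket from where it was at the start of the episode below 0.04 m); the robot touches nothing.
It fails at once if the plain basket is moved by more than 40 mm (distance of plain_basket from where it was at the start of the episode above 0.04 m).
It also fails if it takes over 38 s, if anything falls off the work surface, if the arm or the gripper's body presses on something with over 40 N, if the wrist force passes 120 N, or if a joint passes its speed limit or range.

### The arm

A 6-joint arm with a two-finger parallel gripper is mounted at the origin on the work surface. World frame = base frame: x ahead of the robot, y to its left, z up, the work surface at z = 0. Lengths are in mm, angles in degrees, forces in N, time in s.
With the tool pointing down it reaches from about 350 to 850 mm from the base axis. Payload 8.1 kg.
Tool frame: the origin (TCP) lies on the centre line of the jaws, within the pads' length; the fingertips stand 25 mm ahead of it and the grasp point (between the pads) lies 6 mm ahead of it; y points along the fingers, z is the direction in which the jaws open and shut, and the axes are right-handed (so a half turn about y gives the same grasp; the last joint's range is limited). The gripper opens to 85 mm and grips with 20 to 120 N. Pads are 22 mm wide; open, the fingers measure 114 mm over their backs; the gripper's body (76 mm by 85 mm) begins 54 mm behind the grasp point. The pads swing forward as they close: fully open they stand 13 mm farther back than shut.
Start: joints at [-70.382, 7.471, 85.268, -0, 87.261, -4.893], TCP at [248.942, -545.924, 256.292] pointing down, gripper open.
Joint ranges: [-169.43, 169.43], [-51.17, 129.36], [1.28, 143.12], [-76.62, 256.62], [0, 156.53], [-152.29, 152.29]. Speed limits (degrees/s): [136.94, 136.94, 159.86, 180, 180, 180].

### API

Orientations are given as [roll, pitch, yaw] about the fixed x, y, z axes, in that order (R = Rz(yaw) Ry(pitch) Rx(roll)).
In Python, from rig import r gives the robot as it stands. The module is installed in compiled form; this text tells all that it offers.
- The arm moves only by the tool arm_command, never from a script. Its arguments are lists of equal length, an entry for each row: "xyz": the shift along the tool's x, y, z in mm, a list of three; "spin": the turn about the tool's y in rad; "hand": the closure in counts, from 0 (fully open) to 255 (shut). A call has 1 to 20 rows; each row shifts and turns the pose as measured when the row begins, along the tool's axes as they then stand; what a row does not reach is not made up. A row lasts 1/8 s, in which the tool goes at most 62.5 mm and 10.7 degrees, less where a joint would pass 70% of its speed; a pose out of reach is approached as far as the arm can. A call with a gripper value outside its range is refused whole. The fingers move at their own pace and stop on an object; "squeeze" is the grip in N (left out, the last holds). Time passes only in rows, so rows that do not move let the fingers close. It gives the time, the measured TCP pose, the force and the opening at its end, in the units of the state.
- r.read_state(): the state, without advancing time (a new reading comes with each control period).
- r.camera(name): name is "scene" or "top" or "wrist"; returns the picture (384x512x3 uint8, red, green, blue); there is no depth.
- r.camera_model(name): a dict with "fx", "fy", "cx", "cy" (pixels), "dist_coeffs" ([k1, k2, p1, p2, k3] as OpenCV has them; the pictures are not rectified), "extrinsics" (4x4, takes a point from camera to world coordinates). Camera axes: x right, y down, z forward; pixel columns grow to the right and rows downward; lengths in mm; the calibration is good to about 2 mm. A picture is of the moment at which its call begins: read the wrist's pose just before it. camera_model takes no time and is no camera call; for the wrist camera it gives the pose at the moment of the call.
- r.finish_job(): hands the job in, once; it reports no verdict.
The state is a dict: "time_s": time; "joint_pos": joint angles; "joint_vel": joint speeds; "tau": joint torques, N m; "position": TCP position; "orientation": TCP orientation; "ft_force": force on the tool from outside, world axes, zero at the start; "ft_torque": the same for the moment, N m; "gripper_width": finger opening in mm.
Only numpy, scipy, OpenCV 4.12 (cv2) and the standard library are available. Lean on these libraries where they do the work, as an engineer would, in place of code of your own. Each camera call takes 0.05 s, during which the arm holds its last target.

## Working session

There is one attempt and no reset: what is moved stays moved. The work goes in short steps, Python scripts to look and compute and a tool call to move; the robot and the scene stay as the last step left them, time stands still between calls to the robot, and variables do not carry over. Pictures are saved under pics/ and viewed, and the job is handed in when it is done.

Besides the shell and the picture viewer there is one more tool, called after "Emit:" as name(argument=value, ...), one argument or row to a line, values as JSON. arm_command: Moves the arm, as the interface text tells. Its arguments: {"type":"object","properties":{"xyz":{"type":"array"},"spin":{"type":"array"},"hand":{"type":"array"},"squeeze":{"type":"number"}},"required":["xyz","spin","hand"]}

```bash
mkdir -p pics; cat > h.py <<'E'
from rig import r
import numpy as np,cv2
from scipy.spatial.transform import Rotation as R
def snap(name,fn):
    im=r.camera(name); cv2.imwrite('pics/'+fn,im[:,:,::-1]); return im
def ray(name,uv,z,m=None):
    m=m or r.camera_model(name)
    K=np.array([[m['fx'],0,m['cx']],[0,m['fy'],m['cy']],[0,0,1]])
    p=cv2.undistortPoints(np.array(uv,float).reshape(-1,1,2),K,np.array(m['dist_coeffs'],float)).reshape(-1,2)
    E=np.array(m['extrinsics']); d=np.c_[p,np.ones(len(p))]@E[:3,:3].T; o=E[:3,3]
    return o+d*((z-o[2])/d[:,2])[:,None]
def proj(name,P,m=None):
    m=m or r.camera_model(name)
    K=np.array([[m['fx'],0,m['cx']],[0,m['fy'],m['cy']],[0,0,1]])
    E=np.linalg.inv(np.array(m['extrinsics']))
    return cv2.projectPoints(np.array(P,float).reshape(-1,1,3),cv2.Rodrigues(E[:3,:3])[0],E[:3,3],K,np.array(m['dist_coeffs'],float))[0].reshape(-1,2)
E
python3 - <<'E'
from h import *
for n in ['top','scene']:
    snap(n,n+'0.png'); print(n,np.array(r.camera_model(n)['extrinsics']).round(2).tolist(), r.camera_model(n)['fx'])
s=r.read_state();print(s)
E
```

```text
top [[-0.0, -0.99, 0.16, 408.82], [-1.0, 0.01, 0.03, -21.64], [-0.03, -0.16, -0.99, 1322.86], [0.0, 0.0, 0.0, 1.0]] 487.7984647647385
scene [[-0.45, 0.74, -0.49, 1145.85], [0.89, 0.38, -0.25, 266.59], [-0.0, -0.55, -0.83, 988.11], [0.0, 0.0, 0.0, 1.0]] 445.6391580516495
{'time_s': 0.1, 'joint_pos': array([-7.03817467e+01,  7.51235088e+00,  8.53224503e+01,  3.39730793e-05,
        8.72600087e+01, -4.89376712e+00]), 'joint_vel': array([-0.08311201, -0.15866147, -0.15124372,  0.02864815,  0.0368728 ,
       -0.00502532]), 'tau': array([ 2.32460865e-03, -5.70951390e+01, -5.01941049e+01, -2.23282509e-04,
        8.09754798e-03, -1.47869364e-04]), 'position': array([ 248.79606665, -545.50252991,  255.33856189]), 'orientation': array([-9.00944614e+01,  8.12189625e-03, -1.55487988e+02]), 'ft_force': array([0.67975612, 0.63913742, 0.65728094]), 'ft_torque': array([0.04100487, 0.00029108, 0.00521619]), 'gripper_width': 85.35324872662498}
```

View pics/top0.png

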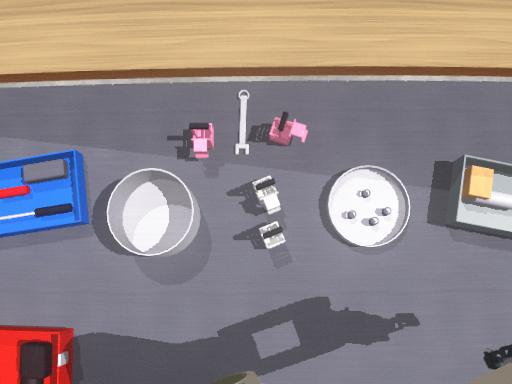

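View pics/scene0.png

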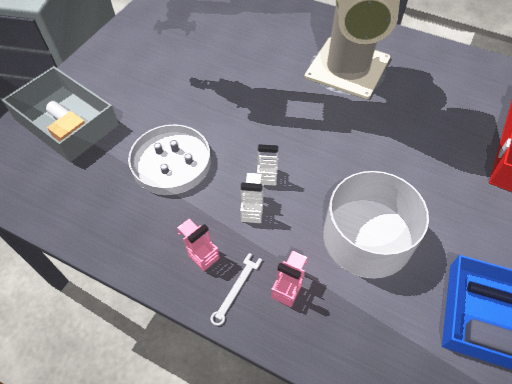

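```bash
python3 - <<'E'
import cv2,numpy as np
a=cv2.imread('pics/top0.png')[165:255,235:305];b=cv2.imread('pics/scene0.png')[135:225,230:300]
a=cv2.resize(a,None,fx=5.5,fy=5.5,interpolation=cv2.INTER_CUBIC);b=cv2.resize(b,None,fx=5.5,fy=5.5,interpolation=cv2.INTER_CUBIC)
cv2.imwrite('pics/crop0.png',np.hstack([a,b]))
E
```

```text
(no output)
```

View pics/crop0.png

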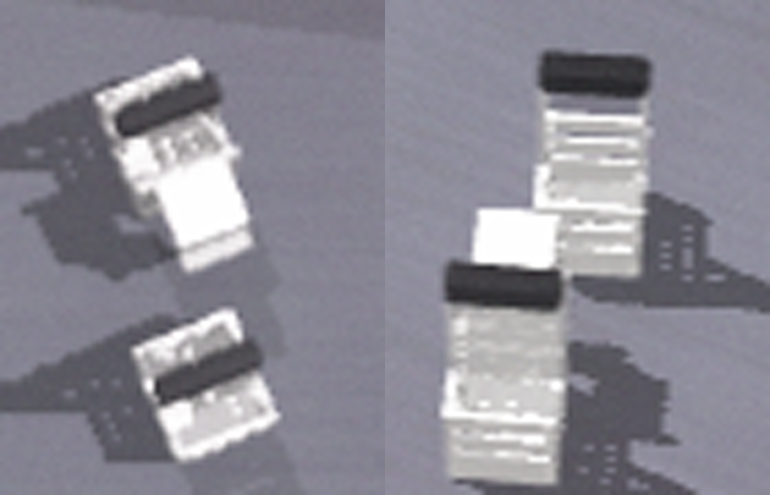

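```bash
python3 - <<'E'
from h import *
u=np.array
t=u([[235+118/5.5,165+122/5.5],[235+218/5.5,165+88/5.5]]);
print('top bar ends',ray('top',t,122))
s=u([[230+60/5.5,135+283/5.5],[230+177/5.5,135+287/5.5]]);print('scene',ray('scene',s,122))
p=u([[235+155/5.5,165+385/5.5],[235+262/5.5,165+350/5.5]]);print('plain',ray('top',p,122))
for a in (t,p):
  e=ray('top',a,122)
  d=e[1]-e[0]; print(e.mean(0),np.degrees(np.arctan2(d[1],d[0])),np.linalg.norm(d))
e=ray('scene',s,122);print(e.mean(0))
a=cv2.imread('pics/top0.png')[160:265,95:210];cv2.imwrite('pics/pot0.png',cv2.resize(a,None,fx=5,fy=5,interpolation=cv2.INTER_CUBIC))
E
```

```text
top bar ends [[622.75687771   1.54269256 122.        ]
 [638.12058083 -44.06582708 122.        ]]
scene [[641.88810304 -42.37815741 122.        ]
 [621.11307542   3.15598796 122.        ]]
plain [[503.07459352 -14.51202842 122.        ]
 [518.48123747 -62.55953849 122.        ]]
[630.43872927 -21.26156726 122.        ] -71.38336778459161 48.12671230093862
[510.7779155  -38.53578345 122.        ] -72.22132495429325 50.45718880440837
[631.50058923 -19.61108473 122.        ]
```

View pics/pot0.png

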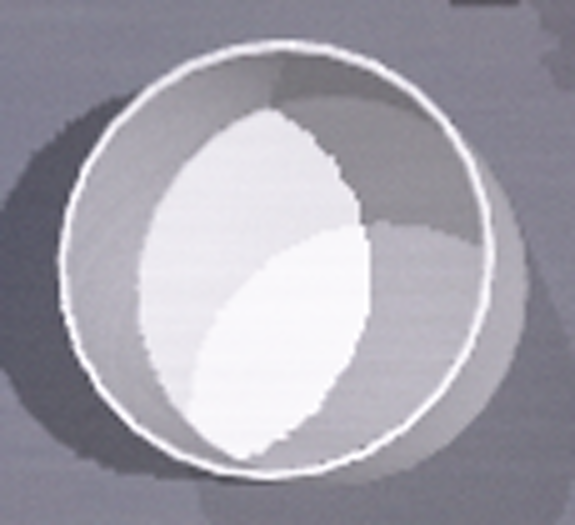

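```bash
cat >> h.py <<'E'
def plan(target,yaw,n,dt=None):
    """target TCP xyz, yaw of tool x; n rows; assumes perfect execution"""
    s=r.read_state();p=np.array(s['position'],float);o=s['orientation']
    Rm=R.from_euler('xyz',o,degrees=True).as_matrix()
    dy=(yaw-o[2]+180)%360-180
    for i in range(n):
        d=(np.array(target)-p)/(n-i); sp=np.radians(-dy)/n
        print((Rm.T@d).round(1).tolist(),round(sp,4))
        p=p+d; Rm=Rm@R.from_rotvec([0,sp,0]).as_matrix()
E
python3 - <<'E'
from h import *
u=np.array([[59,262],[495,258],[277,39],[274,480]])/5+[95,160]
e=ray('top',u,130);print(e, e[:2].mean(0),e[2:].mean(0))
print(np.linalg.norm(e[0]-e[1]),np.linalg.norm(e[2]-e[3]))
plan([560,-30,257],-69,13)
E
```

```text
[[560.20662781 377.12657157 130.        ]
 [561.17155181 156.33089856 130.        ]
 [673.32462402 269.37049518 130.        ]
 [451.73087937 264.24650731 130.        ]] [560.68908981 266.72873506 130.        ] [562.52775169 266.80850124 130.        ]
220.7977814567757 221.65297859746138
[-38.2, -0.1, -26.1] -0.1161
[-41.0, -0.1, -21.5] -0.1161
[-43.2, -0.1, -16.6] -0.1161
[-44.9, -0.1, -11.5] -0.1161
[-45.9, -0.1, -6.3] -0.1161
[-46.3, -0.1, -0.9] -0.1161
[-46.1, -0.1, 4.5] -0.1161
[-45.3, -0.1, 9.8] -0.1161
[-43.8, -0.1, 15.0] -0.1161
[-41.8, -0.1, 19.9] -0.1161
[-39.2, -0.1, 24.7] -0.1161
[-36.1, -0.1, 29.0] -0.1161
[-32.5, -0.1, 33.0] -0.1161
```

Pot centre is about (562, 267), and the 221 mm diameter matches. The hook basket is the silver one at pixel (268,193), because it shows a bridge and lip. The plain one is at (271,235), and the two pink ones at (201,140) and (288,130) are look-alikes. Moving near the hook basket.

Emit:
arm_command(
  xyz=[
    [-38,0,-26],
    [-41,0,-21],
    [-43,0,-17],
    [-45,0,-11],
    [-46,0,-6],
    [-46,0,-1],
    [-46,0,4],
    [-45,0,10],
    [-44,0,15],
    [-42,0,20],
    [-39,0,25],
    [-36,0,29],
    [-32,0,33],
    [0,0,0],
  ],
  spin=[-0.116,-0.116,-0.116,-0.116,-0.116,-0.116,-0.116,-0.116,-0.116,-0.116,-0.116,-0.116,-0.116,0],
  hand=[0,0,0,0,0,0,0,0,0,0,0,0,0,0],
  squeeze=40,
)

```text
time_s: 1.85
position: [555.6, -7.1, 250.0]
orientation: [-90.2, 0.6, -66.3]
ft_force: [-0.6, -0.2, 0.3]
gripper_width: 85.4
```

```bash
python3 - <<'E'
from h import *
s=r.read_state();m=r.camera_model('wrist')
im=snap('wrist','w1.png');print(s['time_s'],s['position'],s['orientation'])
b=np.array([631,-20.5])
for yaw in(20,):
  c,sn=np.cos(np.radians(yaw)),np.sin(np.radians(yaw))
  P=[[b[0]+c*x-sn*y,b[1]+sn*x+c*y,z] for x,y,z in[(0,25,128),(0,-25,128),(-42,17,93),(-42,-17,93),(-60,0,70)]]
  print(proj('wrist',P,m))
E
```

```text
1.85 [555.55342763  -7.06622396 250.00068582] [-90.2220161    0.58669067 -66.32183818]
[[333.13795724 215.59190936]
 [325.37241055 266.53494951]
 [281.15798784 207.74783841]
 [278.20668322 239.35636448]
 [261.47713696 214.46872292]]
```

View pics/w1.png

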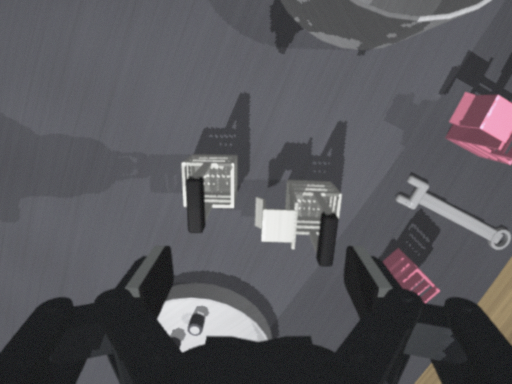

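The hook basket shows its bar from about (330,213) to (326,265), as predicted, with the lip at (262,213). The plain basket's bar is at (196,205). I'll enlarge to refine this.

```bash
python3 - <<'E'
import cv2
a=cv2.imread('pics/w1.png')[170:280,245:355];cv2.imwrite('pics/w1c.png',cv2.resize(a,None,fx=5,fy=5,interpolation=cv2.INTER_CUBIC))
E
```

```text
(no output)
```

View pics/w1c.png

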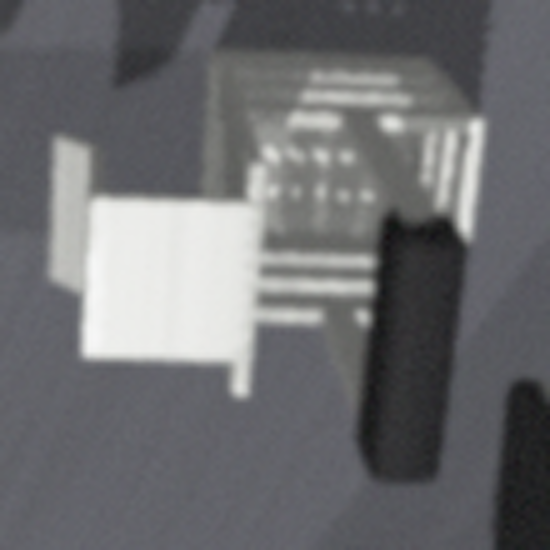

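```bash
python3 - <<'E'
from h import *
f=lambda a:np.array(a)/5+[245,170]
e=ray('wrist',f([[431,242],[409,478]]),128);d=e[0]-e[1];print('bar',e.mean(0),np.linalg.norm(d),np.degrees(np.arctan2(d[1],d[0]))-90)
q=ray('wrist',f([[92,197],[255,203],[235,362],[82,358]]),93);print('bridge',q.mean(0));
for i,j,o in((0,3,90),(1,2,90),(1,0,0),(2,3,0)):
  d=q[i]-q[j];print(np.linalg.norm(d),np.degrees(np.arctan2(d[1],d[0]))-o)
d=e.mean(0)-q.mean(0);print(np.linalg.norm(d[:2]),np.degrees(np.arctan2(d[1],d[0])))
E
```

```text
bar [630.50764451 -22.86018808 128.        ] 46.32291010295009 22.961947673440477
bridge [590.58067068 -39.35724427  93.        ]
34.762262217368814 20.51852885797466
34.48156365610357 19.005998419326872
31.994456626470775 21.402958407345015
31.09043578562174 21.96822657129864
43.20088080200366 22.449470889615977
```

```bash
python3 - <<'E'
from h import *
plan([630.6,-21.8,185],-68.5,4)
E
```

```text
[10.8, 16.1, 16.1] 0.0089
[10.6, 16.1, 16.2] 0.0089
[10.5, 16.1, 16.2] 0.0089
[10.3, 16.1, 16.3] 0.0089
```

Emit:
arm_command(
  xyz=[
    [11,16,16],
    [11,16,16],
    [10,16,16],
    [10,16,16],
    [0,0,0],
    [0,0,0],
  ],
  spin=[0.009,0.009,0.009,0.009,0,0],
  hand=[0,0,0,0,0,0],
)

```text
time_s: 2.65
position: [628.7, -28.5, 183.0]
orientation: [-90.5, 0.5, -69.2]
ft_force: [0.8, -0.0, 0.0]
gripper_width: 85.6
```

```bash
python3 - <<'E'
from h import *
plan([630.6,-21.8,127],-68.5,5)
snap('wrist','w2.png')
E
```

```text
[-1.0, 11.2, 0.9] -0.0024
[-1.0, 11.2, 0.9] -0.0024
[-1.0, 11.2, 0.9] -0.0024
[-1.0, 11.2, 0.9] -0.0024
[-1.0, 11.2, 0.9] -0.0024
```

View pics/w2.png

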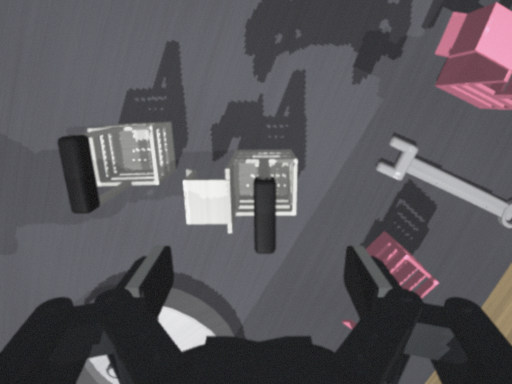

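The bar at (264,215) runs parallel to the pads and is centred between the jaws. Descending and closing.

Emit:
arm_command(
  xyz=[
    [-1,11,1],
    [-1,11,1],
    [-1,11,1],
    [-1,11,1],
    [-1,11,1],
    [0,0,0],
    [0,0,0],
  ],
  spin=[-0.002,-0.002,-0.002,-0.002,-0.002,0,0],
  hand=[0,0,0,0,0,0,0],
)

```text
time_s: 3.58
position: [630.2, -20.8, 124.9]
orientation: [-90.5, 0.5, -68.5]
ft_force: [0.3, 0.3, 0.2]
gripper_width: 85.5
```

```bash
python3 - <<'E'
from h import *
s=r.read_state();print(s['position'],s['orientation'],s['ft_force'])
plan([630.6,-21.8,127],-68.5,1)
snap('wrist','w3.png')
E
```

```text
[630.19058075 -20.78245115 124.89568031] [-90.45698913   0.49832502 -68.52057404] [0.26955364 0.27017872 0.19482896]
[1.1, -2.1, -0.0] -0.0004
```

View pics/w3.png

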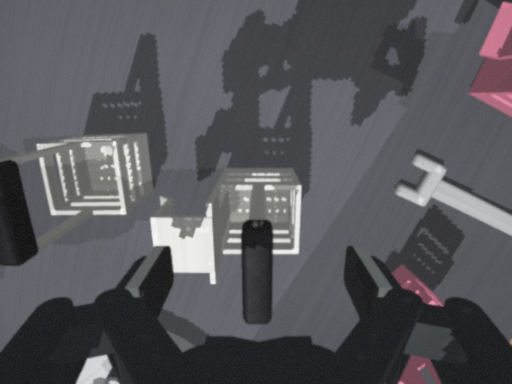

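The bar is centred at column 257 between the jaws. Closing.

Emit:
arm_command(
  xyz=[
    [0,-1,0],
    [0,0,0],
    [0,0,0],
    [0,0,0],
    [0,0,0],
    [0,0,0],
    [0,0,0],
    [0,0,0],
    [0,0,0],
    [0,0,0],
  ],
  spin=[0,0,0,0,0,0,0,0,0,0],
  hand=[255,255,255,255,255,255,255,255,255,255],
  squeeze=60,
)

```text
time_s: 4.88
position: [630.9, -21.2, 127.6]
orientation: [-90.4, 0.4, -68.5]
ft_force: [-0.6, -0.6, 0.6]
gripper_width: 13.0
```

Emit:
arm_command(
  xyz=[
    [0,-10,0],
    [0,-20,0],
    [0,-25,0],
    [0,-30,0],
    [0,-30,0],
    [0,-30,0],
    [0,-25,0],
    [0,-10,0],
    [0,0,0],
  ],
  spin=[0,0,0,0,0,0,0,0,0],
  hand=[255,255,255,255,255,255,255,255,255],
)

```text
time_s: 6.0
position: [632.3, -21.8, 322.6]
orientation: [-90.1, 0.3, -68.5]
ft_force: [0.1, 0.0, -2.4]
gripper_width: 12.5
```

```bash
python3 - <<'E'
from h import *
# hang at yaw 21.5: bar centre is 66 mm from the axis toward hook side
s=r.read_state();print(s['ft_force'],s['gripper_width'])
a=np.radians(21.5);t=np.array([562,267])-66*np.array([np.cos(a),np.sin(a)]);print(t)
plan([t[0],t[1],s['position'][2]],-68.5,10)
snap('wrist','w4.png')
E
```

```text
[ 0.06682676  0.01274686 -2.39477976] 12.510101604771883
[500.59244051 242.81091904]
[-29.4, 0.2, -2.6] -0.0
[-29.4, 0.2, -2.6] -0.0
[-29.4, 0.2, -2.6] -0.0
[-29.4, 0.2, -2.6] -0.0
[-29.4, 0.2, -2.6] -0.0
[-29.4, 0.2, -2.6] -0.0
[-29.4, 0.2, -2.6] -0.0
[-29.4, 0.2, -2.6] -0.0
[-29.4, 0.2, -2.6] -0.0
[-29.4, 0.2, -2.6] -0.0
```

View pics/w4.png

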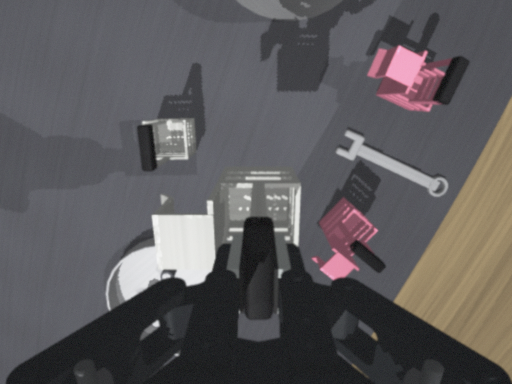

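The basket is held upright with its bridge at (185,242), and the plain basket is still standing at (165,143). Carrying it over to the pot.

Emit:
arm_command(
  xyz=[
    [-15,0,-1],
    [-25,0,-3],
    [-30,0,-3],
    [-35,0,-3],
    [-35,0,-3],
    [-35,0,-3],
    [-35,0,-3],
    [-30,0,-3],
    [-25,0,-2],
    [-15,0,-1],
    [0,0,0],
    [0,0,0],
  ],
  spin=[0,0,0,0,0,0,0,0,0,0,0,0],
  hand=[255,255,255,255,255,255,255,255,255,255,255,255],
)

```text
time_s: 7.55
position: [490.7, 242.9, 308.6]
orientation: [-91.6, 0.8, -68.4]
ft_force: [-0.7, 0.1, -2.4]
gripper_width: 12.8
```

```bash
python3 - <<'E'
from h import *
s=r.read_state();print(s['ft_force'],s['gripper_width'])
plan([500.6,242.8,225],-68.5,1)
snap('wrist','w5.png');snap('top','top5.png');snap('scene','scene5.png')
E
```

```text
[-0.71880765  0.12514758 -2.36546019] 12.78965891593099
[5.0, 83.2, 11.4] 0.0025
```

View pics/w5.png

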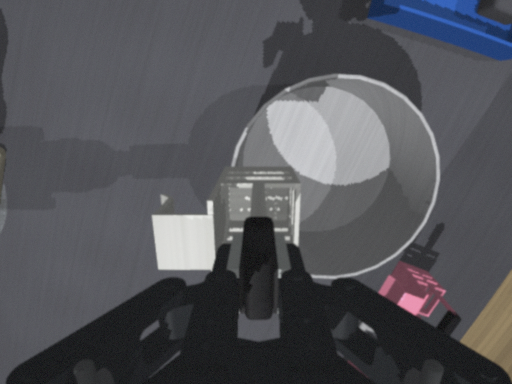

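View pics/scene5.png

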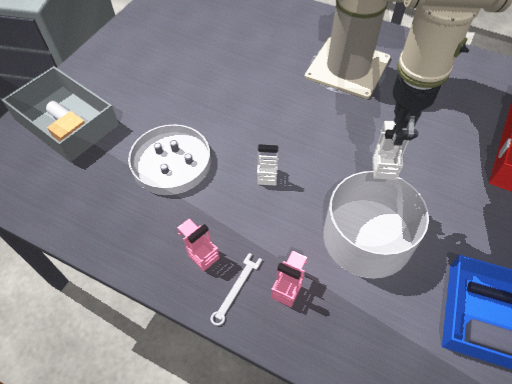

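```bash
cat >> h.py <<'E'
def gap():
    s=r.read_state();Rm=R.from_euler('xyz',s['orientation'],degrees=True).as_matrix();p=np.array(s['position'])
    g=p+Rm@[0,37.5,-42];o=p+Rm@[0,127.5,0];c=np.array([562,267])
    print('gap',g.round(1),'d',np.linalg.norm(g[:2]-c).round(1),'orig',o.round(1),np.linalg.norm(o[:2]-c).round(1),'F',s['ft_force'].round(1),'w',s['gripper_width'],s['time_s'])
    a=np.radians(21.5);t=c-108*np.array([np.cos(a),np.sin(a)])
    return Rm,g,t
E
python3 - <<'E'
from h import *
e=ray('wrist',[[233,165],[438,168],[345,76],[328,277]],130);print(e);
A=np.c_[2*e[:,:2],np.ones(4)];q=np.linalg.lstsq(A,(e[:,:2]**2).sum(1),rcond=None)[0];print(q[:2],np.sqrt(q[2]+q[0]**2+q[1]**2))
Rm,g,t=gap();print(t,Rm.T@(np.r_[t,190]-g))
# pixel of predicted gap bridge top centre
m=r.camera_model('wrist');print(proj('wrist',[g+[0,0,3]],m))
E
```

```text
[[458.00435971 246.40309727 130.        ]
 [654.04706422 322.97523414 130.        ]
 [525.99127641 365.88974044 130.        ]
 [603.08168808 165.66780305 130.        ]]
[563.56007923 265.39985136] 107.26576518565074
gap [450.9 227.3 272.5] d 118.0 orig [487.2 243.1 181.4] 78.5 F [-0.1 -0.1 -2.7] w 12.997450826710232 7.7
[461.51490266 227.41786751] [ 4.97834435 82.13215716 12.1068482 ]
[[181.63583671 241.26768149]]
```

Emit:
arm_command(
  xyz=[
    [2,0,5],
    [2,0,5],
    [1,10,2],
    [0,20,0],
    [0,20,0],
    [0,20,0],
    [0,12,0],
    [0,0,0],
    [0,0,0],
  ],
  spin=[0,0,0,0,0,0,0,0,0],
  hand=[255,255,255,255,255,255,255,255,255],
)

```text
time_s: 8.82
position: [501.5, 240.7, 217.5]
orientation: [-91.8, 0.8, -68.5]
ft_force: [0.2, -0.1, -2.9]
gripper_width: 13.2
```

```bash
python3 - <<'E'
from h import *
Rm,g,t=gap();print(t,Rm.T@(np.r_[t,130]-g))
snap('wrist','w6.png')
E
```

```text
gap [461.1 225.4 181.4] d 109.1 orig [497.  241.   90.1] 70.0 F [ 0.2 -0.1 -2.9] w 13.161028331893839 8.825
[461.51490266 227.41786751] [-0.95036054 51.36630813  2.7534531 ]
```

View pics/w6.png

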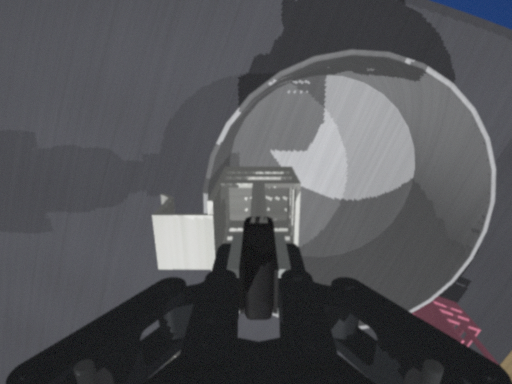

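```bash
python3 - <<'E'
from h import *
m=r.camera_model('wrist');im=cv2.imread('pics/w6.png')
for c,col in(((562,267),(0,0,255)),((563.5,265.5),(0,255,0))):
  a=np.radians(np.arange(0,360,2));P=np.c_[c[0]+108*np.cos(a),c[1]+108*np.sin(a),0*a+130]
  for p in proj('wrist',P,m): cv2.circle(im,(int(p[0]*1),int(p[1])),0,col,-1)
cv2.imwrite('pics/o6.png',cv2.resize(im[30:300,140:512],None,fx=2.1,fy=2.1,interpolation=cv2.INTER_NEAREST))
E
```

```text
(no output)
```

View pics/o6.png

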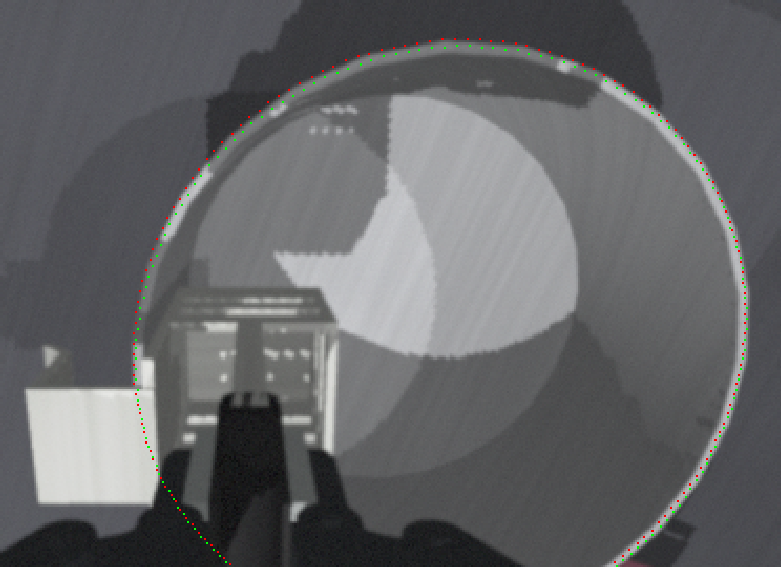

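The projected rim circle lies on the observed rim, so the pot pose is confirmed. Lowering with a small correction.

Emit:
arm_command(
  xyz=[
    [0,6,2],
    [0,8,0],
    [0,8,0],
    [0,8,0],
    [0,6,0],
    [0,3,0],
    [0,0,0],
  ],
  spin=[0,0,0,0,0,0,0],
  hand=[255,255,255,255,255,255,255],
)

```text
time_s: 9.75
position: [502.7, 241.9, 176.9]
orientation: [-91.7, 0.8, -68.5]
ft_force: [-0.2, -1.1, -1.8]
gripper_width: 12.9
```

```bash
python3 - <<'E'
from h import *
Rm,g,t=gap();print(t,Rm.T@(np.r_[t,130]-g))
E
```

```text
gap [462.4 226.6 140.7] d 107.5 orig [498.5 242.2  49.5] 68.2 F [-0.2 -1.1 -1.8] w 12.917060832515919 9.75
[461.51490266 227.41786751] [-0.96426095 10.72292554 -0.22031491]
```

Emit:
arm_command(
  xyz=[
    [0,3,0],
    [0,3,0],
    [0,2,0],
    [0,1,0],
    [0,0,0],
  ],
  spin=[0,0,0,0,0],
  hand=[255,255,255,255,255],
)

```text
time_s: 10.38
position: [502.9, 242.0, 168.1]
orientation: [-91.6, 0.8, -68.5]
ft_force: [0.4, -0.0, -3.4]
gripper_width: 12.8
```

```bash
python3 - <<'E'
from h import *
Rm,g,t=gap();print(Rm.T@(np.r_[t,130]-g))
snap('scene','s7.png');snap('wrist','w7.png')
a=cv2.imread('pics/s7.png')[90:290,300:460];cv2.imwrite('pics/s7c.png',cv2.resize(a,None,fx=3,fy=3,interpolation=cv2.INTER_CUBIC))
E
```

```text
gap [462.6 226.8 131.8] d 107.2 orig [498.9 242.4  40.7] 67.8 F [ 0.4 -0.  -3.4] w 12.809333411471068 10.375
[-0.98587884  1.86585119 -0.75211851]
```

View pics/s7c.png

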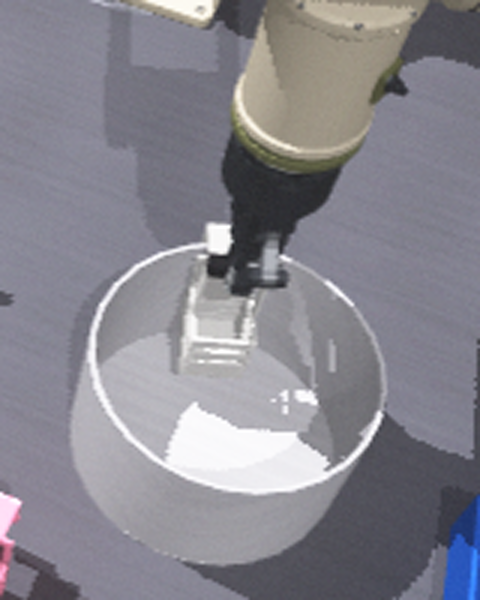

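View pics/w7.png

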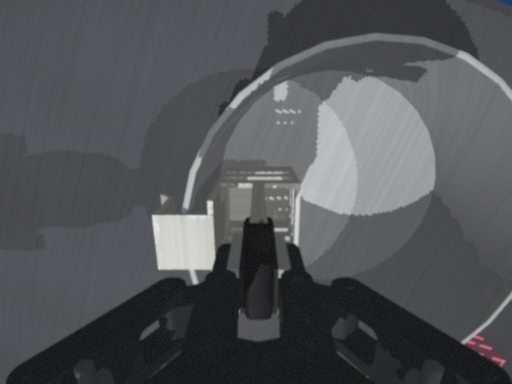

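The rim runs under the bridge: it enters at (187,205) and exits at (192,275), between the lip at (166,200) and the back plate at (211,207). Lowering until contact.

Emit:
arm_command(
  xyz=[
    [0,1.5,0],
    [0,1,0],
    [0,1,0],
    [0,0,0],
  ],
  spin=[0,0,0,0],
  hand=[255,255,255,255],
)

```text
time_s: 10.98
position: [503.2, 242.2, 166.0]
orientation: [-91.6, 0.8, -68.5]
ft_force: [-1.3, -0.9, 0.3]
gripper_width: 12.7
```

Emit:
arm_command(
  xyz=[
    [0,0,0],
    [0,0,0],
    [0,0,0],
    [0,0,0],
    [0,0,0],
    [0,0,0],
    [0,0,0],
    [0,0,0],
  ],
  spin=[0,0,0,0,0,0,0,0],
  hand=[220,200,180,150,120,100,80,80],
  squeeze=20,
)

```text
time_s: 11.98
position: [503.7, 242.4, 165.9]
orientation: [-91.5, 0.8, -68.5]
ft_force: [0.1, 1.0, 0.6]
gripper_width: 58.5
```

```bash
python3 - <<'E'
from h import *
s=r.read_state();print(s['position'],s['gripper_width'],s['ft_force'])
snap('wrist','w8.png')
E
```

```text
[503.72658507 242.41364832 165.93359201] 58.52961071127042 [0.10771423 1.01066505 0.60005166]
```

View pics/w8.png

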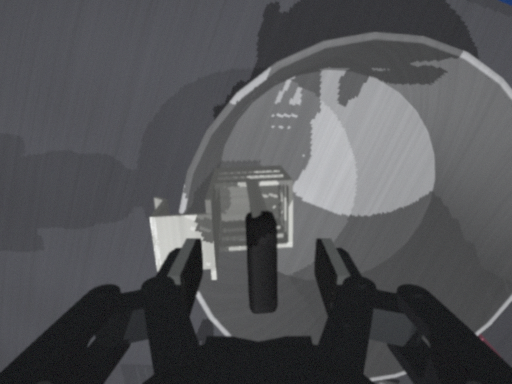

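The basket hangs free with its bar at (262,262), clear of both pads. Retreating straight up.

Emit:
arm_command(
  xyz=[
    [0,-10,0],
    [0,-20,0],
    [0,-25,0],
    [0,-30,0],
    [0,-30,0],
    [0,-20,0],
    [0,0,0],
    [0,0,0],
    [0,0,0],
    [0,0,0],
  ],
  spin=[0,0,0,0,0,0,0,0,0,0],
  hand=[80,80,80,80,80,80,80,80,80,80],
)

```text
time_s: 13.28
position: [508.1, 241.9, 313.3]
orientation: [-91.1, 0.8, -68.5]
ft_force: [0.2, -0.7, 0.5]
gripper_width: 58.5
```

```bash
python3 - <<'E'
from h import *
snap('wrist','w9.png');snap('scene','s9.png');snap('top','t9.png')
a=cv2.imread('pics/s9.png')[80:280,230:430];a=cv2.resize(a,(390,390),interpolation=cv2.INTER_CUBIC)
b=cv2.resize(cv2.imread('pics/t9.png')[150:270,95:310],(400,223));b=cv2.copyMakeBorder(b,0,390-223,0,0,cv2.BORDER_CONSTANT)
cv2.imwrite('pics/c9.png',np.hstack([a,b]))
E
```

```text
(no output)
```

View pics/w9.png

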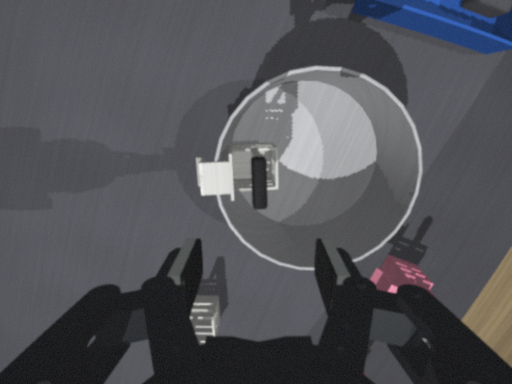

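View pics/c9.png

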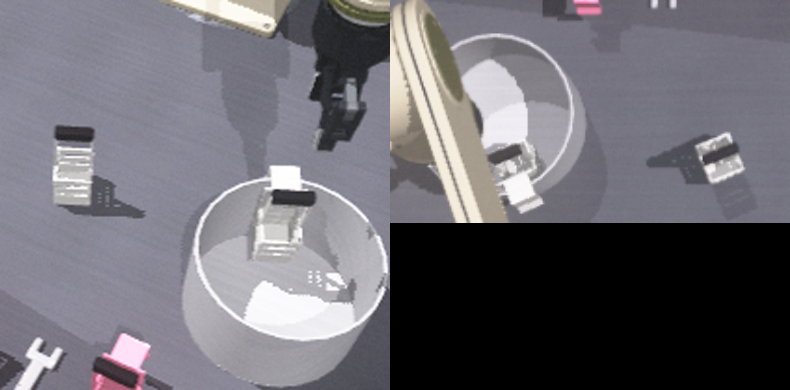

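The basket hangs on the rim with its pocket inside: the wrist view shows the bridge at (215,178) on the rim and the bar at (259,183). The gripper is clear. One numeric check, then I'll hand in.

```bash
python3 - <<'E'
from h import *
c=np.array([562.5,266.5])
q=ray('wrist',[[215,178]],133)[0];b=ray('wrist',[[259,183]],165)[0]
print('bridge',q,np.linalg.norm(q[:2]-c),'bar',b,'bridge-bar',np.linalg.norm(q[:2]-b[:2]),'bar-axis',np.linalg.norm(b[:2]-c))
a=cv2.imread('pics/top0.png')[215:260,250:300].astype(int);d=cv2.imread('pics/t9.png')[215:260,250:300].astype(int)
print('plain region mean diff',abs(a-d).mean())
r.finish_job()
E
```

```text
bridge [463.66968201 226.14296881 133.        ] 106.75261926280137 bar [505.40460512 246.03423271 165.        ] bridge-bar 46.2327393255242 bar-axis 60.65254939393713
plain region mean diff 13.003407407407407
the job is handed in; nothing more can be done
```

```bash
python3 - <<'E'
import cv2,numpy as np
a=[cv2.resize(cv2.imread(f'pics/{n}.png')[210:270,245:305],(390,390),interpolation=cv2.INTER_CUBIC) for n in('top0','t9')]
cv2.imwrite('pics/cmp.png',np.hstack(a))
E
```

```text
(no output)
```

View pics/cmp.png

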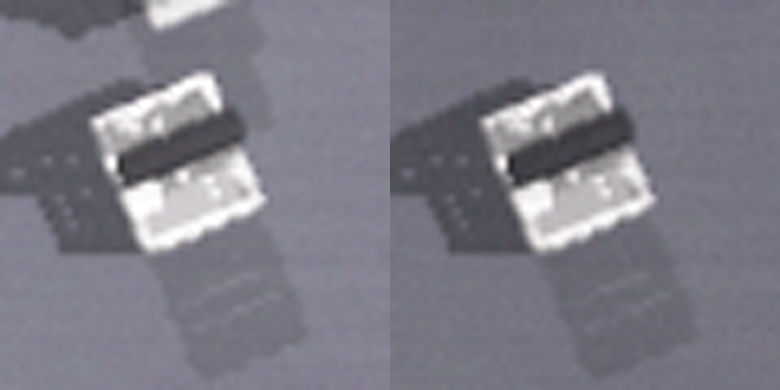

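The hook basket is hanging inside the deep wash pot from the near side of its rim, and I handed the job in at about 13.4 s of the 38 s allowed. I gripped it by its handle bar and lowered it until the wrist force showed the rim taking its weight. Then I let go and moved the gripper straight up, clear of everything.

**Last checks:**
- **Hook position:** the bridge of the hook measured 107 mm from the pot's axis, with the rim seen passing between the lip and the back plate.
- **Pocket and bar:** the pocket is inside the pot, and the bar is about 61 mm from the axis.
- **Lean:** I did not measure it directly. The bar sits 46 mm horizontally from the bridge, against 42 mm when upright, so the basket leans only a little inward.
- **Plain basket:** a pixel comparison of its area, made just before handing in, differed more than I expected (mean 13). Comparing the before and after crops afterwards shows the basket in the same place, with the difference coming from changed lighting and from the hook basket and its shadow being gone.

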